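# Feed the sample carrier into the colour reader

## Task

Lift the blue sample carrier by its orange fin and set it down in the open part of the reader's rail, between the guides, with its bottle end towards the hood, and let go of it there. Then take it again by its yellow tail plate (pinch or push it) and slide it along the rail under the hood until it sits in the reading station's detent, neither short of it nor past it, and let go. Leave the other bottles and the beaker standing where they are.

Things in the scene. Friction and masses are not known exactly. Their poses are not given: they have to be found in the camera images.
- carrier_fin (a point): Lifting fin of the loose sample carrier. Point in the orange fin (36 mm long along the carrier, 12 mm thick, top 15 mm above this point), 55 mm above the carrier's underside, 75 mm behind the nose end, near the centre of mass. Blue base 180 x 54 x 18 mm high, 0.45 to 0.7 kg; x axis to the nose, y across, z up. Starts in one of three places in a row near the robot, nose roughly to the robot's right.
- carrier_bottle (a point): Purple bottle with white cap, fixed on the carrier's nose end: 38 mm across, top 80 mm above the carrier's underside. Point: centre of the bottle, 50 mm ahead of the fin point and 5 mm lower. Axes as the carrier's. The base has a V notch in each long side, level with the fin, for the detent.
- carrier_tail (a point): Tail plate of the carrier: yellow upright plate, 8 mm thick along the carrier, 50 mm wide, 50 mm high, its foot on the base. Point: centre of the plate, 101 mm behind the fin point and 43 mm above the underside; its rear face is the carrier's rear end. Between fin and plate 79 mm of the base are free. Axes as the carrier's.
- load_station (a point): Point on the channel floor of the fixed aluminium rail (floor 20 mm above the bench), mid channel, in the open part: a good place for the carrier's middle. x axis along the rail to the hood (roughly the robot's right), y across, z up. Channel 59 mm wide between guides, flared to 72 mm wide at 26 mm above the floor to lead the carrier in. Slippery; no detent here. The open rail starts 140 mm before it.
- hood_mouth (a point): Middle of the mouth of the white hood (the reader), on the channel floor, 200 mm along x from load_station, same axes. Hood 120 mm wide, 135 mm high above the bench, 190 mm long; tunnel 80 mm wide, ceiling 95 mm above the channel floor, so the fin cannot be held on the way in.
- read_station (a point): Reading station: point on the channel floor 220 mm along x from load_station, inside the hood; in the station the fin is straight above it, the rear 85 mm of the carrier are outside and its rear face is level with the yellow marks on the guides. Two spring balls catch the side notches and centre it from about 4 mm either side; 5 to 10 N to push in or out. It can go 35 mm too far, to a blind end.
- bottle_green: Loose conical sample bottle, 66 mm across the foot, 117 mm tall, yellow below, green cap, white top. Origin: centre of its underside. A bystander: leave it alone.
- bottle_red: Loose conical sample bottle, 66 mm across the foot, 117 mm tall, purple below, red cap, white top. Origin: centre of its underside. A bystander: leave it alone.
- beaker: Loose white beaker, 70 mm across, 85 mm high, standing at the right end of the row. Origin: centre of its underside. A bystander: leave it alone.
Not all that is in view belongs to the job. Of the things that look like the part that bears carrier_fin, the largest one is meant.

How it is judged:
By the outcome, as a careful person would: the job done as asked, in the order asked, and still so for the second after the job is handed in, with the robot touching nothing.
It also fails if it takes over 58 s, if anything falls off the work surface, if the arm or the gripper's body presses on something with over 40 N, if the wrist force passes 120 N, or if a joint passes its speed limit or range.

## Robot

A 6-joint arm with a two-finger parallel gripper is mounted at the origin on the work surface. World frame = base frame: x ahead of the robot, y to its left, z up, the work surface at z = 0. Lengths are in m, angles in rad, forces in N, time in s.
With the tool pointing down it reaches from about 0.375 to 0.975 m from the base axis. Payload 3.8 kg.
Tool frame: the origin (TCP) lies on the centre line of the jaws, within the pads' length; the fingertips stand 14 mm ahead of it and the grasp point (between the pads) lies 5 mm behind it (bot.finger_overhang is the distance from the TCP to the fingertips, in m); y points along the fingers, x is the direction in which the jaws open and shut, and the axes are right-handed (so a half turn about y gives the same grasp; the last joint's range is limited). The gripper opens to 85 mm and grips with 20 to 120 N. Pads are 22 mm wide; open, the fingers measure 114 mm over their backs; the gripper's body (76 mm by 85 mm) begins 54 mm behind the grasp point. The pads swing forward as they close: fully open they stand 13 mm farther back than shut.
Start: joints at [-1.372, 0.264, 1.604, -0, 1.274, -0.037], TCP at [0.158, -0.656, 0.214] pointing down, gripper open.
Joint ranges: [-2.63, 2.63], [-0.94, 2.18], [0.31, 2.57], [-1.31, 4.45], [0, 2.66], [-2.55, 2.55]. Speed limits (rad/s): [2.57, 2.57, 3.14, 3.14, 3.14, 3.14].

## Interface

Orientations are given as a rotation vector (axis times angle).
In Python, from workcell import readout, read_camera, bot, spotter gives the robot as it stands.
- The arm moves only by the tool jog_arm, never from a script. Its argument "increments" is a list of rows, each a list of 7 numbers: the shift along the tool's x, y, z in m, then the turn, a rotation vector about the tool's x, y, z in rad, then the opening, from 0 (shut) to 1 (fully open). A call has 1 to 10 rows; each row shifts and turns the pose as measured when the row begins, along the tool's axes as they then stand; what a row does not reach is not made up. A row lasts 1/8 s, in which the tool goes at most 62.5 mm and 10.7 degrees, less where a joint would pass 70% of its speed; a pose out of reach is approached as far as the arm can. A call with a gripper value outside its range is refused whole. The fingers move at their own pace and stop on an object; "force" is the grip in N (left out, the last holds). Time passes only in rows, so rows that do not move let the fingers close. It gives the time, the measured TCP pose, the force and the opening at its end, in the units of the state.
- readout.read_state(): the state, without advancing time (a new reading comes with each control period).
- read_camera(name): name is "scene" or "top"; returns a dict with "img" (480x640x3 uint8, blue, green, red), "range_z" (480x640 float32, m along the optical axis (not along the pixel's ray), 0 where there is no reading), "fx", "fy", "cx", "cy" (pixels), "world_from_camera" (4x4, takes a point from camera to world coordinates). Camera axes: x right, y down, z forward; pixel columns grow to the right and rows downward; lengths in m; the calibration is good to about 2 mm. A picture is of the moment at which its call begins.
- bot.finish_job(): hands the job in, once; it reports no verdict.
Trained networks look in a picture, given as the dict that the camera call returned (one of the last four; its "shot" number tells which), for a name from the list of things; names that differ only in an ending like _2 or _b are one class to them, and where a whole thing is asked for, a point or a joint stands for the part that bears it (a point fixed in the world has none). Each returns a list of dicts, best first, with "p" (0 to 1); they miss things now and then, are a little off and sometimes report something else, mostly with a low value. They report only what shows in the picture. A call takes as long as a camera call. They do not tell look-alikes from the thing itself.
- spotter.masks_of(picture, thing): "mask" (480x640 bool, what is visible of it) and "location" ([column, row] in pixels, amid what is visible of it).
- spotter.spot_point(picture, thing): "location" ([column, row] in pixels: a listed point, or the origin of a listed thing).
The state is a dict: "time": time; "q": joint angles; "joint_vel": joint speeds; "joint_torque": joint torques, N m; "tool_pos": TCP position; "tcp_rot": TCP orientation; "wrist_force": force on the tool from outside, world axes, zero at the start; "torque": the same for the moment, N m; "width": opening from 0.0 (shut) to 1.0 (fully open).
Only numpy, scipy, OpenCV 4.12 (cv2) and the standard library are available. Lean on these libraries where they do the work, as an engineer would, in place of code of your own. Each camera call takes 0.05 s, during which the arm holds its last target. There are 200 camera calls.

## Working session

There is one attempt and no reset: what is moved stays moved. The work goes in short steps, Python scripts to look and compute and a tool call to move; the robot and the scene stay as the last step left them, time stands still between calls to the robot, and variables do not carry over. Pictures are saved under pics/ and viewed, about 8 in all and at most 12, crops included, and the job is handed in when it is done.

Besides the shell and the picture viewer there is one more tool, called after ">>>" as a command line: name --pt "numbers of a row" for each row, then --argument value for the rest. jog_arm: Moves the arm, as the interface text tells. Its arguments: {"type":"object","properties":{"increments":{"type":"array"},"force":{"type":"number"}},"required":["increments"]}

```bash
mkdir -p pics; cat > h.py <<'E'
import numpy as np, cv2
from workcell import readout, read_camera, bot, spotter
def world(p,u,v,z=None):
    T=np.array(p["world_from_camera"]); r=np.array([(u-p["cx"])/p["fx"],(v-p["cy"])/p["fy"],1.])
    if z is None: return T[:3,:3]@(r*med(p,u,v))+T[:3,3]
    d=T[:3,:3]@r; return T[:3,3]+d*(z-T[2,3])/d[2]
def med(p,u,v):
    w=p["range_z"][int(v)-1:int(v)+2,int(u)-1:int(u)+2]; w=w[w>0]; return np.median(w) if len(w) else np.nan
def cloud(p):
    T=np.array(p["world_from_camera"]); v,u=np.mgrid[:480,:640]; z=p["range_z"]
    c=np.stack([(u-p["cx"])/p["fx"]*z,(v-p["cy"])/p["fy"]*z,z],-1)
    w=c@T[:3,:3].T+T[:3,3]; w[z<=0]=np.nan; return w
E
python3 - <<'E'
from h import *
np.set_printoptions(precision=4,suppress=True)
for n in("top","scene"):
    p=read_camera(n); cv2.imwrite(f"pics/{n}1.png",p["img"]); print(n,np.array(p["world_from_camera"])[:3,3],p["fx"])
    for t in("carrier_fin","carrier_bottle","carrier_tail","load_station","hood_mouth","read_station","bottle_green","bottle_red","beaker"):
        for d in spotter.spot_point(p,t)[:4]:
            u,v=d["location"]; print(t,round(d["p"],2),np.round([u,v],1),world(p,u,v))
print(readout.read_state())
E
```

```text
top [0.3815 0.013  1.3657] 548.5812290532273
carrier_fin 0.95 [199.5 303.4] [0.332  0.2536 0.048 ]
carrier_fin 0.87 [125.2 304.8] [0.3321 0.4297 0.0479]
carrier_fin 0.69 [206.7 251.2] [0.4548 0.2324 0.0697]
carrier_bottle 0.93 [117.3 320.1] [0.297  0.4452 0.0563]
carrier_bottle 0.77 [200.8 294. ] [0.3543 0.2491 0.0556]
carrier_bottle 0.57 [228.9 254.1] [0.4465 0.1789 0.0795]
carrier_tail 0.85 [165.3 239.6] [0.4842 0.3306 0.0669]
carrier_tail 0.82 [209.6 333.9] [0.2566 0.2356 0.0133]
carrier_tail 0.76 [140.3 281.1] [0.3877 0.4043 0.0136]
hood_mouth 0.79 [329.7 166.2] [ 0.6638 -0.0655  0.0202]
read_station 0.77 [344.2 165.4] [ 0.6412 -0.092   0.1338]
bottle_green 0.61 [383.6 246.4] [ 0.4578 -0.1843  0.081 ]
bottle_red 0.74 [301.2 254.2] [0.4413 0.0097 0.1165]
beaker 0.8 [468.5 242.9] [ 0.4672 -0.4085  0.0042]
beaker 0.22 [166.6 239.4] [0.4845 0.3271 0.0687]
scene [0.8892 0.506  0.9885] 531.4118790536535
carrier_fin 0.9 [452. 275.] [0.33   0.2516 0.0482]
carrier_fin 0.67 [519.6 343.5] [0.3357 0.4331 0.0348]
carrier_fin 0.65 [404.7 302.1] [0.458  0.2405 0.0693]
carrier_bottle 0.93 [538.6
[... 457 characters left out ...]
0.0717  0.0197]
read_station 0.66 [221.4 254.5] [ 0.6585 -0.1099  0.0186]
bottle_green 0.95 [273.7 188. ] [ 0.4668 -0.1742  0.0367]
bottle_red 0.81 [332.3 238.4] [0.4612 0.0287 0.0523]
beaker 0.81 [219.5 141.1] [ 0.4783 -0.3849  0.033 ]
{'time': 1.0, 'q': array([-1.3719,  0.2639,  1.604 , -0.    ,  1.2737, -0.0369]), 'joint_vel': array([-0.0006, -0.0014,  0.0004, -0.0007,  0.0008, -0.0002]), 'joint_torque': array([  0.0009, -51.508 , -36.774 ,   0.0001,   0.0005,  -0.    ]), 'tool_pos': array([ 0.1577, -0.6563,  0.214 ]), 'tcp_rot': array([-1.3116,  1.0337, -1.0338]), 'wrist_force': array([-0.2097,  0.3622, -0.0338]), 'torque': array([ 0.0163,  0.0823, -0.0392]), 'width': 0.9990702325267314}
```

View pics/top1.png

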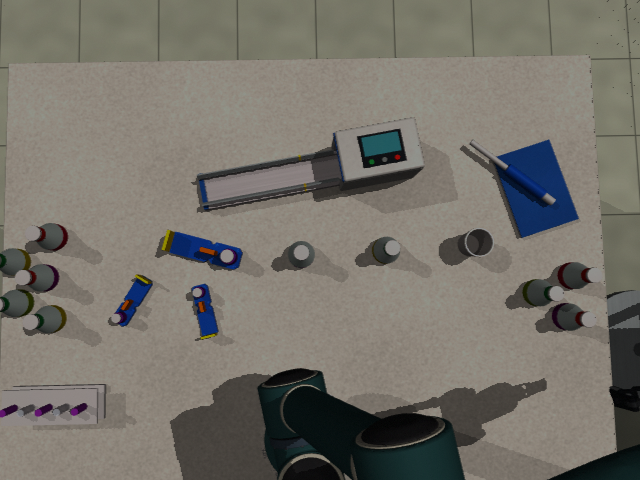

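View pics/scene1.png

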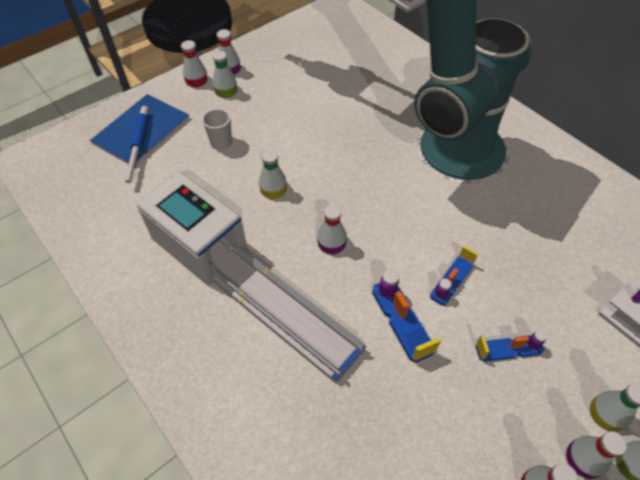

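```bash
cat > m.py <<'E'
from h import *
np.set_printoptions(precision=4,suppress=True)
def line(P,name):
    c=P.mean(0); w,V=np.linalg.eigh(np.cov((P-c)[:,:2].T)); d=V[:,1]; q=(P-c)[:,:2]@d; e=(P-c)[:,:2]@V[:,0]
    print(name,len(P),"c",c,"ang",np.degrees(np.arctan2(d[1],d[0])).round(2),"len",np.round(np.percentile(q,[1,99]),4),"wid",np.round(np.percentile(e,[1,99]),4))
def carrier(p,box):
    W=cloud(p); h=cv2.cvtColor(p["img"],cv2.COLOR_BGR2HSV); x0,x1,y0,y1=box
    R=(W[...,0]>x0)&(W[...,0]<x1)&(W[...,1]>y0)&(W[...,1]<y1)
    for n,a,b,z0,z1 in(("orange",3,18,.055,.08),("yellow",22,35,.055,.09),("blue",105,122,.01,.026),("purple",125,150,.03,.09)):
        m=R&(h[...,0]>=a)&(h[...,0]<=b)&(h[...,1]>110)&(W[...,2]>z0)&(W[...,2]<z1)
        if m.sum()>8: line(W[m],n)
E
python3 - <<'E'
from m import *
for n in("top","scene"):
    p=read_camera(n); print(n); carrier(p,(.39,.54,.12,.36)); W=cloud(p)
    R=(W[...,0]>.52)&(W[...,0]<.75)&(W[...,1]>-.05)&(W[...,1]<.27)
    line(W[R&(W[...,2]>.015)&(W[...,2]<.025)],"floor"); line(W[R&(W[...,2]>.035)&(W[...,2]<.07)],"guides")
    R=(W[...,0]>.5)&(W[...,0]<.85)&(W[...,1]>-.32)&(W[...,1]<.05)
    line(W[R&(W[...,2]>.125)&(W[...,2]<.145)],"hood")
    h=cv2.cvtColor(p["img"],cv2.COLOR_BGR2HSV); R=(W[...,0]>.52)&(W[...,0]<.78)&(W[...,1]>-.1)&(W[...,1]<.25)
    v,u=np.nonzero(R&(h[...,0]>20)&(h[...,0]<35)&(h[...,1]>110))
    for a,b in zip(u,v): print("Y",a,b,W[b,a])
    b=(100,100,330,240) if n=="top" else (200,210,500,400)
    cv2.imwrite(f"pics/c_{n}.png",cv2.resize(p["img"][b[1]:b[3],b[0]:b[2]],None,fx=2.6,fy=2.6,interpolation=cv2.INTER_CUBIC)if n=="scene" else cv2.resize(p["img"][130:345,100:345],None,fx=2.7,fy=2.7,interpolation=cv2.INTER_CUBIC))
E
```

```text
top
orange 76 c [0.4562 0.2316 0.0696] ang 74.79 len [-0.0171  0.0183] wid [-0.0053  0.0055]
yellow 96 c [0.4837 0.3286 0.0658] ang 164.64 len [-0.024   0.0241] wid [-0.0051  0.0037]
blue 1178 c [0.4628 0.2548 0.0181] ang 74.07 len [-0.0966  0.0733] wid [-0.0267  0.0263]
purple 65 c [0.4395 0.1734 0.0562] ang 164.79 len [-0.0182  0.0173] wid [-0.0197  0.0074]
floor 3103 c [0.6273 0.1013 0.0201] ang 100.1 len [-0.1512  0.1504] wid [-0.0344  0.0406]
guides 1008 c [0.6383 0.1017 0.0432] ang 100.6 len [-0.1541  0.1532] wid [-0.0341  0.0466]
hood 4289 c [ 0.6768 -0.1718  0.1354] ang 99.57 len [-0.094   0.0928] wid [-0.0594  0.0578]
Y 298 155 [0.6919 0.0129 0.0266]
Y 299 155 [0.6869 0.0105 0.0481]
Y 300 155 [0.6878 0.008  0.044 ]
Y 298 156 [0.6848 0.0129 0.0465]
Y 299 156 [0.6848 0.0105 0.0463]
Y 300 156 [0.6842 0.0081 0.0486]
Y 299 157 [0.6828 0.0105 0.0441]
Y 300 157 [0.6825 0.0081 0.0454]
Y 299 158 [0.6805 0.0106 0.0436]
Y 300 158 [0.6817 0.0081 0.0379]
Y 299 159 [0.6779 0.0106 0.0441]
Y 300 159 [0.6786 0.0082 0.0408]
Y 299 160 [0.6778 0.0107 0.0334]
Y 300 160 [0.6773 0.0082 0.0351]
Y 3
[... 1512 characters left out ...]
[ 0.6167 -0.0037  0.0412]
Y 266 271 [ 0.6145 -0.0034  0.0392]
Y 265 272 [ 0.6174 -0.0031  0.0386]
Y 266 272 [ 0.6162 -0.001   0.04  ]
Y 264 273 [ 0.619  -0.0053  0.0334]
Y 265 273 [ 0.618  -0.0027  0.0358]
Y 241 292 [0.6848 0.0084 0.0472]
Y 242 292 [0.6834 0.0099 0.0476]
Y 240 293 [0.687  0.0072 0.0438]
Y 241 293 [0.6859 0.0098 0.0462]
Y 242 293 [0.6841 0.0105 0.0452]
Y 242 298 [0.6848 0.0055 0.0174]
Y 243 298 [0.6838 0.0082 0.0201]
Y 241 299 [0.6888 0.0088 0.0227]
Y 242 299 [0.6872 0.01   0.0225]
Y 243 299 [0.6844 0.0085 0.0169]
Y 240 300 [0.6912 0.008  0.02  ]
Y 241 300 [0.6905 0.0116 0.0244]
Y 242 300 [0.6876 0.0096 0.0179]
Y 240 301 [0.6918 0.0082 0.0167]
Y 241 301 [0.6905 0.0102 0.0179]
```

View pics/c_top.png

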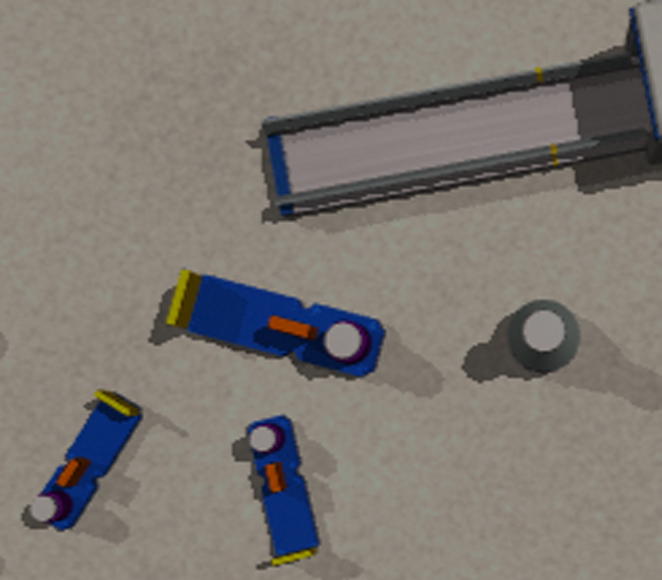

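The three lookalikes in the top view are at (206,251), (205,305) and (128,300). The first one has the largest base (about 180 x 54 mm measured) and stands in the row with the bottles, so it is the carrier meant, and the crop confirms it. Its fin is at about (0.457, 0.232), heading -105.4°. The rail heads -80°, with its marks midway at about (0.650, 0.0035).

```bash
cat > plan.py <<'E'
import sys
from m import *
from scipy.spatial.transform import Rotation as Ro
def plan(pos,axdeg):
    """grasp-down TCP target; jaw (tool x) axis at axdeg in world, mod 180"""
    s=readout.read_state(); A=Ro.from_rotvec(s["tcp_rot"]); M=A.as_matrix()
    y=np.array([0,0,-1.]); best=None
    for k in(0,180):
        a=np.radians(axdeg+k); x=np.array([np.cos(a),np.sin(a),0]); B=Ro.from_matrix(np.c_[x,y,np.cross(x,y)])
        r=(A.inv()*B).as_rotvec()
        if best is None or np.linalg.norm(r)<np.linalg.norm(best[0]): best=(r,B)
    r,B=best; d=np.array(pos)-s["tool_pos"]
    print("t",s["time"],"pos",s["tool_pos"],"xax",M[:,0],"yax",M[:,1],"w",round(s["width"],3),"F",s["wrist_force"],"q",s["q"])
    print("shift now-frame",M.T@d,"target-frame",B.as_matrix().T@d,"turn",r,"deg",np.degrees(r))
if __name__=="__main__": plan([float(a) for a in sys.argv[1:4]],float(sys.argv[4]))
E
python3 plan.py 0.457 0.232 0.18 -15.4
```

```text
t 1.1 pos [ 0.1577 -0.6563  0.214 ] xax [ 0.2336 -0.9723  0.    ] yax [ 0.  0. -1.] w 0.996 F [-0.6696 -1.3555 -0.3429] q [-1.3719  0.2639  1.604   0.      1.2737 -0.0369]
shift now-frame [-0.7938  0.034   0.4985] target-frame [0.0527 0.034  0.9359] turn [-0.     -1.0663  0.    ] deg [ -0.002  -61.0924   0.0012]
```

>>> jog_arm --pt "-0.0375 0 0.039 0 0 0 0.6" --pt "-0.0375 0 0.039 0 0 0 0.6" --pt "-0.0375 0 0.039 0 0 0 0.6" --pt "-0.0375 0 0.039 0 0 0 0.6" --pt "-0.0375 0 0.039 0 0 0 0.6" --pt "-0.0375 0 0.039 0 0 0 0.6" --pt "-0.0375 0 0.039 0 0 0 0.6" --pt "-0.0375 0 0.039 0 0 0 0.6" --pt "-0.0375 0 0.039 0 0 0 0.6" --pt "-0.0375 0 0.039 0 0 0 0.6"

```text
time: 2.35
tool_pos: [0.4574, -0.192, 0.2152]
tcp_rot: [-1.309, 1.033, -1.047]
wrist_force: [-0.0, -0.1, -0.2]
width: 0.6
```

>>> jog_arm --pt "0 0 0 0 -0.152 0 0.6" --pt "0 0 0 0 -0.152 0 0.6" --pt "0 0 0 0 -0.152 0 0.6" --pt "0 0 0 0 -0.152 0 0.6" --pt "0 0 0 0 -0.152 0 0.6" --pt "0 0 0 0 -0.152 0 0.6" --pt "0 0 0 0 -0.152 0 0.6" --pt "0 0 0 0 0 0 0.6"

```text
time: 3.35
tool_pos: [0.4602, -0.1867, 0.2167]
tcp_rot: [-1.567, 0.178, -0.194]
wrist_force: [-0.5, -0.0, -0.2]
width: 0.599
```

```bash
python3 plan.py 0.457 0.232 0.15 -15.4
```

```text
t 3.35 pos [ 0.4602 -0.1867  0.2167] xax [ 0.9721 -0.2344  0.0105] yax [ 0.0094 -0.0058 -0.9999] w 0.599 F [-0.4527 -0.0481 -0.174 ] q [-0.4347 -0.0875  1.9797 -0.0014  1.2385 -0.1976]
shift now-frame [-0.1019  0.0642  0.4066] target-frame [-0.1143  0.0667  0.4029] turn [0.0033 0.0321 0.0105] deg [0.1885 1.8404 0.6031]
```

>>> jog_arm --pt "-0.0146 0 0.058 0.003 0.032 0.01 0.6" --pt "-0.0163 0 0.0576 0 0 0 0.6" --pt "-0.0163 0 0.0576 0 0 0 0.6" --pt "-0.0163 0 0.0576 0 0 0 0.6" --pt "-0.0163 0.01 0.0576 0 0 0 0.6" --pt "-0.0163 0.02 0.0556 0 0 0 0.6" --pt "-0.0163 0.03 0.05 0 0 0 0.6" --pt "0 0 0 0 0 0 0.6"

```text
time: 4.35
tool_pos: [0.4633, 0.234, 0.158]
tcp_rot: [-1.556, 0.228, -0.245]
wrist_force: [-0.9, 0.1, 0.3]
width: 0.6
```

```bash
python3 plan.py 0.457 0.232 0.052 -15.4; python3 - <<'E'
from m import *
for n in("top","scene"): print(n);carrier(read_camera(n),(.39,.54,.12,.36))
E
```

```text
t 4.35 pos [0.4633 0.234  0.158 ] xax [ 0.955  -0.2966  0.0102] yax [ 0.0108  0.0006 -0.9999] w 0.6 F [-0.8935  0.1317  0.2637] q [ 0.4225  0.0048  2.0029 -0.0044  1.1238  0.7254]
shift now-frame [-0.0065  0.1059 -0.0042] target-frame [-0.0056  0.106  -0.0036] turn [-0.0036 -0.0323  0.0102] deg [-0.2048 -1.8519  0.5857]
top
orange 59 c [0.4551 0.227  0.0695] ang 73.01 len [-0.0126  0.0153] wid [-0.0054  0.0056]
blue 463 c [0.4505 0.2056 0.018 ] ang 63.77 len [-0.0475  0.0491] wid [-0.0289  0.0283]
purple 63 c [0.4391 0.1733 0.0566] ang 162.75 len [-0.0182  0.0174] wid [-0.016   0.0072]
scene
orange 146 c [0.4591 0.2327 0.0661] ang 74.77 len [-0.0192  0.0165] wid [-0.0052  0.0074]
yellow 146 c [0.4862 0.3293 0.0645] ang 163.79 len [-0.0237  0.025 ] wid [-0.0035  0.0052]
blue 1260 c [0.471  0.2565 0.0166] ang 81.22 len [-0.096   0.0601] wid [-0.0265  0.0318]
purple 173 c [0.4553 0.191  0.0494] ang 126.71 len [-0.0159  0.018 ] wid [-0.0052  0.0088]
```

>>> jog_arm --pt "-0.0056 0 -0.0036 -0.003 -0.032 0.01 0.6" --pt "0 0.025 0 0 0 0.004 0.6" --pt "0 0.025 0 0 0 0 0.6" --pt "0 0.02 0 0 0 0 0.6" --pt "0 0 0 0 0 0 0.6"

```text
time: 5.08
tool_pos: [0.4632, 0.2244, 0.095]
tcp_rot: [-1.554, 0.213, -0.225]
wrist_force: [0.2, -0.1, -0.0]
width: 0.598
```

```bash
python3 plan.py 0.457 0.232 0.050 -15.4
```

```text
t 5.075 pos [0.4632 0.2244 0.095 ] xax [ 0.9614 -0.2752  0.0067] yax [ 0.0083  0.0048 -1.    ] w 0.598 F [ 0.1705 -0.1441 -0.0094] q [0.402  0.0629 2.0697 0.0013 0.9995 0.6801]
shift now-frame [-0.0083  0.045   0.0053] target-frame [-0.008   0.045   0.0056] turn [-0.0068 -0.01    0.0067] deg [-0.3914 -0.5752  0.3848]
```

>>> jog_arm --pt "-0.008 0.005 0.0056 -0.006 -0.01 0.006 0.6" --pt "0 0 0 0 0 0 0.6" --pt "0 0 0 0 0 0 0.6"

```text
time: 5.45
tool_pos: [0.459, 0.2321, 0.0932]
tcp_rot: [-1.557, 0.208, -0.216]
wrist_force: [0.4, 1.0, 0.1]
width: 0.6
```

```bash
python3 plan.py 0.457 0.232 0.050 -15.4
```

```text
t 5.45 pos [0.459  0.2321 0.0932] xax [ 0.9637 -0.267   0.0043] yax [ 0.0052  0.0025 -1.    ] w 0.6 F [0.415  0.973  0.0867] q [0.4196 0.067  2.0689 0.0002 0.9999 0.6898]
shift now-frame [-0.0021  0.0432 -0.0008] target-frame [-0.0019  0.0432 -0.0007] turn [-0.0038 -0.0015  0.0043] deg [-0.2177 -0.0879  0.2467]
```

>>> jog_arm --pt "-0.002 0.015 0 -0.004 0 0.004 0.6" --pt "0 0.015 0 0 0 0 0.6" --pt "0 0.014 0 0 0 0 0.6" --pt "0 0 0 0 0 0 0.6"

```text
time: 5.95
tool_pos: [0.4565, 0.2327, 0.0458]
tcp_rot: [-1.561, 0.212, -0.211]
wrist_force: [-0.5, -0.0, 0.2]
width: 0.604
```

```bash
python3 plan.py 0.457 0.232 0.050 -15.4; python3 - <<'E'
from m import *
p=read_camera("scene"); cv2.imwrite("pics/g1.png",cv2.resize(p["img"][180:380,300:500],None,fx=3,fy=3,interpolation=cv2.INTER_CUBIC))
E
```

```text
t 5.95 pos [0.4565 0.2327 0.0458] xax [ 0.9639 -0.2664 -0.0006] yax [-0.0009 -0.0009 -1.    ] w 0.604 F [-0.5439 -0.0389  0.1933] q [ 0.4232  0.1296  2.1022 -0.0005  0.9109  0.6932]
shift now-frame [ 0.0007 -0.0042 -0.0006] target-frame [ 0.0007 -0.0042 -0.0006] turn [ 0.0011 -0.0009 -0.0006] deg [ 0.0625 -0.0491 -0.0367]
```

View pics/g1.png

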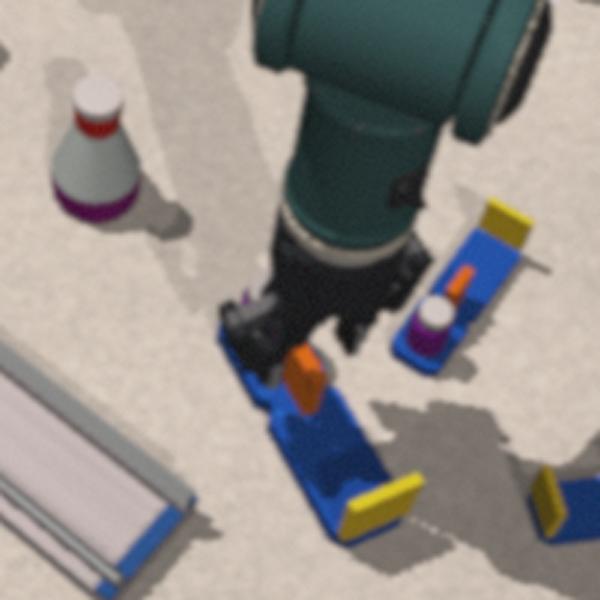

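The fingers straddle the orange fin (crop about (300,370)). The bottle and the red bottle are clear, so I'm closing.

>>> jog_arm --pt "0 -0.003 0 0 0 0 0.5" --pt "0 0 0 0 0 0 0" --pt "0 0 0 0 0 0 0" --pt "0 0 0 0 0 0 0" --pt "0 0 0 0 0 0 0" --pt "0 0 0 0 0 0 0" --pt "0 0 0 0 0 0 0" --pt "0 0 0 0 0 0 0" --force 70

```text
time: 7.0
tool_pos: [0.4573, 0.2335, 0.0507]
tcp_rot: [-1.56, 0.211, -0.213]
wrist_force: [-1.5, 0.0, -0.4]
width: 0.098
```

>>> jog_arm --pt "0 -0.01 0 0 0 0 0" --pt "0 -0.02 0 0 0 0 0" --pt "0 -0.03 0 0 0 0 0" --pt "0 -0.03 0 0 0 0 0" --pt "0 -0.02 0 0 0 0 0" --pt "0 0 0 0 0 0 0"

```text
time: 7.75
tool_pos: [0.455, 0.2316, 0.1626]
tcp_rot: [-1.564, 0.215, -0.209]
wrist_force: [0.8, -0.2, -4.6]
width: 0.095
```

```bash
python3 plan.py 0.6326 0.102 0.15 10.1; python3 - <<'E'
from m import *
p=read_camera("scene")
W=cloud(p); h=cv2.cvtColor(p["img"],cv2.COLOR_BGR2HSV); R=(W[...,0]>.39)&(W[...,0]<.56)&(W[...,1]>.12)&(W[...,1]<.36)&(W[...,2]>.08)
for n,a,b in(("orange",3,18),("yellow",22,35),("blue",105,122)):
    m=R&(h[...,0]>=a)&(h[...,0]<=b)&(h[...,1]>110)
    if m.sum()>8: line(W[m],n); print(np.percentile(W[m][:,2],[2,98]))
E
```

```text
t 7.75 pos [0.455  0.2316 0.1626] xax [ 0.9638 -0.2665 -0.003 ] yax [-0.004 -0.003 -1.   ] w 0.095 F [ 0.7505 -0.2478 -4.6017] q [ 0.4228 -0.0056  2.0043 -0.0012  1.1478  0.6931]
shift now-frame [ 0.2058  0.0123 -0.0775] target-frame [ 0.1522  0.0126 -0.1587] turn [ 0.0032 -0.446  -0.0039] deg [  0.1845 -25.555   -0.2217]
orange 175 c [0.4619 0.2378 0.1621] ang 87.67 len [-0.0226  0.0094] wid [-0.0132  0.0077]
[0.1379 0.1887]
yellow 361 c [0.485  0.3281 0.1636] ang 165.7 len [-0.0233  0.0249] wid [-0.0024  0.0061]
[0.1336 0.1812]
blue 1527 c [0.4697 0.256  0.1287] ang 81.15 len [-0.0965  0.0748] wid [-0.0259  0.0316]
[0.1198 0.1328]
```

>>> jog_arm --pt "0 0 0 0 -0.11 0 0" --pt "0 0 0 0 -0.11 0 0" --pt "0 0 0 0 -0.11 0 0" --pt "0 0 0 0 -0.11 0 0" --pt "0.025 0 -0.027 0 0 0 0" --pt "0.04 0 -0.042 0 0 0 0" --pt "0.04 0 -0.042 0 0 0 0" --pt "0.03 0 -0.031 0 0 0 0" --pt "0.017 0 -0.017 0 0 0 0" --pt "0 0 0 0 0 0 0"

```text
time: 9.05
tool_pos: [0.6259, 0.0953, 0.1383]
tcp_rot: [-1.575, -0.119, 0.176]
wrist_force: [-0.2, 0.5, -4.7]
width: 0.09
```

```bash
cat > held.py <<'E'
from m import *
p=read_camera("scene"); s=readout.read_state(); T=s["tool_pos"]
W=cloud(p); h=cv2.cvtColor(p["img"],cv2.COLOR_BGR2HSV); R=(abs(W[...,0]-T[0])<.12)&(abs(W[...,1]-T[1])<.2)&(W[...,2]>T[2]-.06)
for n,a,b in(("orange",3,18),("yellow",22,35),("blue",105,122)):
    m=R&(h[...,0]>=a)&(h[...,0]<=b)&(h[...,1]>110)
    if m.sum()>8: line(W[m],n); print(np.percentile(W[m][:,2],[2,98]))
E
python3 plan.py 0.6326 0.102 0.075 10.1; python3 held.py
```

```text
t 9.05 pos [0.6259 0.0953 0.1383] xax [ 0.9819  0.186  -0.0366] yax [-0.0349 -0.0123 -0.9993] w 0.09 F [-0.1584  0.4541 -4.7022] q [ 0.1165  0.2656  1.746  -0.0089  1.1661 -0.0672]
shift now-frame [0.0102 0.0629 0.0057] target-frame [0.0078 0.0633 0.0054] turn [ 0.0058  0.0111 -0.0366] deg [ 0.3338  0.6343 -2.0942]
orange 142 c [0.6286 0.1038 0.1398] ang 115.35 len [-0.0209  0.0087] wid [-0.0143  0.0069]
[0.1131 0.1675]
yellow 288 c [0.6114 0.1949 0.1391] ang -169.75 len [-0.0224  0.0243] wid [-0.002   0.0053]
[0.1094 0.157 ]
blue 1497 c [0.6288 0.1119 0.1073] ang 103.47 len [-0.1975  0.0734] wid [-0.0494  0.045 ]
[0.0964 0.1286]
```

>>> jog_arm --pt "0.004 0 0.003 0.003 0.006 -0.018 0" --pt "0.004 0 0.003 0.003 0.005 -0.018 0" --pt "0 0 0 0 0 0 0" --pt "0 0 0 0 0 0 0"

```text
time: 9.6
tool_pos: [0.628, 0.1061, 0.1359]
tcp_rot: [-1.564, -0.137, 0.144]
wrist_force: [0.4, 0.3, -4.4]
width: 0.096
```

```bash
python3 plan.py 0.6326 0.102 0.075 10.1; python3 held.py
```

```text
t 9.6 pos [0.628  0.1061 0.1359] xax [ 0.984   0.178  -0.0038] yax [-0.0042  0.0015 -1.    ] w 0.096 F [ 0.3689  0.3298 -4.3597] q [ 0.1271  0.253   1.766   0.0022  1.1266 -0.0528]
shift now-frame [ 0.004   0.0609 -0.0049] target-frame [ 0.0038  0.0609 -0.0048] turn [-0.0022  0.0026 -0.0038] deg [-0.125   0.1505 -0.2198]
orange 153 c [0.6309 0.1139 0.1363] ang 111.91 len [-0.0222  0.0088] wid [-0.0137  0.0073]
[0.1099 0.1659]
yellow 299 c [0.6148 0.2057 0.137 ] ang -171.33 len [-0.0217  0.0248] wid [-0.0024  0.0057]
[0.1064 0.1549]
blue 1544 c [0.6324 0.1216 0.1042] ang 102.29 len [-0.2055  0.0767] wid [-0.0337  0.0429]
[0.0939 0.1276]
```

>>> jog_arm --pt "0.004 0 -0.003 -0.002 -0.018 -0.004 0" --pt "0 0.008 0 0 0 0 0" --pt "0 0.008 0 0 0 0 0" --pt "0 0 0 0 0 0 0"

```text
time: 10.15
tool_pos: [0.6329, 0.1036, 0.1188]
tcp_rot: [-1.565, -0.156, 0.155]
wrist_force: [-0.9, 0.7, -4.9]
width: 0.098
```

```bash
python3 plan.py 0.6326 0.102 0.070 11.1; python3 held.py; python3 - <<'E'
from m import *
p=read_camera("top"); q=read_camera("scene")
a=cv2.resize(p["img"][110:250,150:350],(400,280),interpolation=cv2.INTER_CUBIC); b=cv2.resize(q["img"][200:410,200:400],(400,420),interpolation=cv2.INTER_CUBIC)
cv2.imwrite("pics/pl.png",np.hstack([cv2.copyMakeBorder(a,0,140,0,0,cv2.BORDER_CONSTANT),b]))
E
```

```text
t 10.15 pos [0.6329 0.1036 0.1188] xax [0.9804 0.1969 0.0005] yax [ 0.0005  0.0001 -1.    ] w 0.098 F [-0.8508  0.7022 -4.8776] q [ 0.1233  0.2732  1.7742  0.0001  1.0937 -0.0749]
shift now-frame [-0.0006  0.0488 -0.0015] target-frame [-0.0005  0.0488 -0.0015] turn [-0.      0.0044  0.0005] deg [-0.0013  0.2547  0.0281]
orange 149 c [0.6355 0.1113 0.1195] ang 114.68 len [-0.0214  0.0094] wid [-0.0139  0.0076]
[0.0936 0.148 ]
yellow 281 c [0.6176 0.2029 0.12  ] ang -169.58 len [-0.0218  0.0254] wid [-0.0024  0.005 ]
[0.0898 0.1379]
blue 1523 c [0.6367 0.1184 0.0886] ang 101.92 len [-0.2012  0.075 ] wid [-0.0367  0.0471]
[0.0773 0.1278]
```

View pics/pl.png

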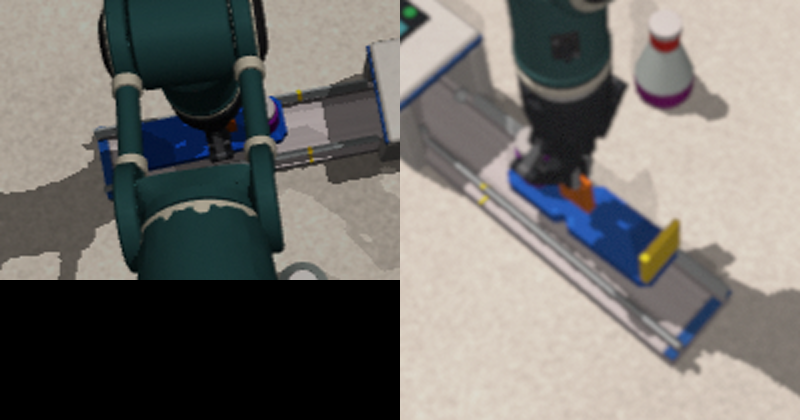

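The carrier hangs over the channel, aligned with the rail and with its bottle end towards the hood. Lowering it now.

>>> jog_arm --pt "-0.001 0.009 0 0 0.01 0 0" --pt "0 0.009 0 0 0 0 0" --pt "0 0.009 0 0 0 0 0" --pt "0 0.007 0 0 0 0 0" --pt "0 0 0 0 0 0 0"

```text
time: 10.92
tool_pos: [0.6325, 0.1035, 0.0834]
tcp_rot: [-1.566, -0.149, 0.146]
wrist_force: [0.1, 0.2, -3.8]
width: 0.097
```

```bash
python3 plan.py 0.6326 0.102 0.070 10.1; python3 held.py
```

```text
t 10.925 pos [0.6325 0.1035 0.0834] xax [0.9825 0.1864 0.0021] yax [ 0.002   0.0003 -1.    ] w 0.097 F [ 0.1095  0.2016 -3.8392] q [ 0.1233  0.3062  1.8031  0.0001  1.0302 -0.0642]
shift now-frame [-0.0002  0.0134 -0.0015] target-frame [-0.0002  0.0134 -0.0015] turn [0.     0.0113 0.0021] deg [0.0024 0.6452 0.1181]
orange 130 c [0.6353 0.1114 0.085 ] ang 114.43 len [-0.0215  0.009 ] wid [-0.0127  0.0079]
[0.0609 0.112 ]
yellow 288 c [0.6185 0.1974 0.0838] ang 109.0 len [-0.2003  0.0104] wid [-0.0233  0.0385]
[0.0457 0.1028]
blue 1523 c [0.6355 0.123  0.0549] ang 101.97 len [-0.206   0.1294] wid [-0.0545  0.0473]
[0.025  0.1282]
```

>>> jog_arm --pt "0 0.005 0 0 0.005 0 0" --pt "0 0.004 0 0 0 0 0" --pt "0 0.003 0 0 0 0 0" --pt "0 0.001 0 0 0 0 0" --pt "0 0 0 0 0 0 0"

```text
time: 11.6
tool_pos: [0.6336, 0.1037, 0.071]
tcp_rot: [-1.566, -0.146, 0.14]
wrist_force: [-0.2, 0.6, -4.4]
width: 0.097
```

```bash
python3 plan.py 0.6326 0.102 0.070 10.1; python3 held.py
```

```text
t 11.6 pos [0.6336 0.1037 0.071 ] xax [0.9835 0.1811 0.0043] yax [ 0.0043  0.0007 -1.    ] w 0.097 F [-0.1661  0.6091 -4.4455] q [ 0.1234  0.3198  1.8108  0.0001  1.0066 -0.0588]
shift now-frame [-0.0013  0.001  -0.0015] target-frame [-0.0013  0.001  -0.0015] turn [0.0001 0.0058 0.0043] deg [0.0069 0.3341 0.2472]
orange 128 c [0.6358 0.1115 0.0719] ang 103.32 len [-0.0214  0.0083] wid [-0.0148  0.0219]
[0.0436 0.0995]
yellow 296 c [0.6213 0.1931 0.0708] ang 110.94 len [-0.197   0.0162] wid [-0.0238  0.0253]
[0.0213 0.0898]
blue 1504 c [0.6338 0.1329 0.0436] ang 101.23 len [-0.216   0.1222] wid [-0.0554  0.0468]
[0.0213 0.1309]
```

>>> jog_arm --pt "-0.001 0.0015 0 0 0 -0.004 0" --pt "0 0.001 0 0 0 0 0" --pt "0 0 0 0 0 0 0"

```text
time: 12.02
tool_pos: [0.6336, 0.1038, 0.0708]
tcp_rot: [-1.565, -0.152, 0.134]
wrist_force: [-0.2, -0.0, -4.0]
width: 0.1
```

>>> jog_arm --pt "0 0.003 0 0 0 0.008 0" --pt "0 0.002 0 0 0 0 0" --pt "0 0 0 0 0 0 0"

```text
time: 12.4
tool_pos: [0.6341, 0.1039, 0.0711]
tcp_rot: [-1.566, -0.145, 0.14]
wrist_force: [-0.5, -0.7, -4.4]
width: 0.098
```

>>> jog_arm --pt "0 0.003 0 0 0 0 0" --pt "0 0.003 0 0 0 0 0"

```text
time: 12.65
tool_pos: [0.6344, 0.104, 0.0708]
tcp_rot: [-1.566, -0.145, 0.14]
wrist_force: [-10.4, -2.1, 17.6]
width: 0.093
```

```bash
python3 plan.py 0.6326 0.102 0.070 10.1; python3 - <<'E'
from m import *
q=read_camera("scene"); W=cloud(q)
for v,u in ((0,0),): pass
h=cv2.cvtColor(q["img"],cv2.COLOR_BGR2HSV)
m=(h[...,0]>=105)&(h[...,0]<=122)&(h[...,1]>130)&(W[...,0]>.58)&(W[...,0]<.67)&(W[...,1]>.125)&(W[...,1]<.18)
Z=W[m]; print(np.percentile(Z[:,2],[5,25,50,75,95]),len(Z))
P=Z[abs(Z[:,2]-np.median(Z[:,2]))<.006]; print(np.linalg.lstsq(np.c_[P[:,:2]-P[:,:2].mean(0),np.ones(len(P))],P[:,2],rcond=None)[0])
cv2.imwrite("pics/pl2.png",cv2.resize(q["img"][220:400,220:400],(600,600),interpolation=cv2.INTER_CUBIC))
E
```

```text
t 12.65 pos [0.6344 0.104  0.0708] xax [0.9835 0.1806 0.0031] yax [ 0.0031  0.0005 -1.    ] w 0.093 F [-10.4239  -2.077   17.6388] q [ 0.1236  0.3221  1.8081  0.0002  1.0082 -0.0581]
shift now-frame [-0.0021  0.0008 -0.0016] target-frame [-0.0021  0.0008 -0.0016] turn [0.     0.0054 0.0031] deg [0.0022 0.3073 0.178 ]
[0.0346 0.0364 0.0376 0.0388 0.0408] 701
[-0.0285 -0.006   0.0376]
```

View pics/pl2.png

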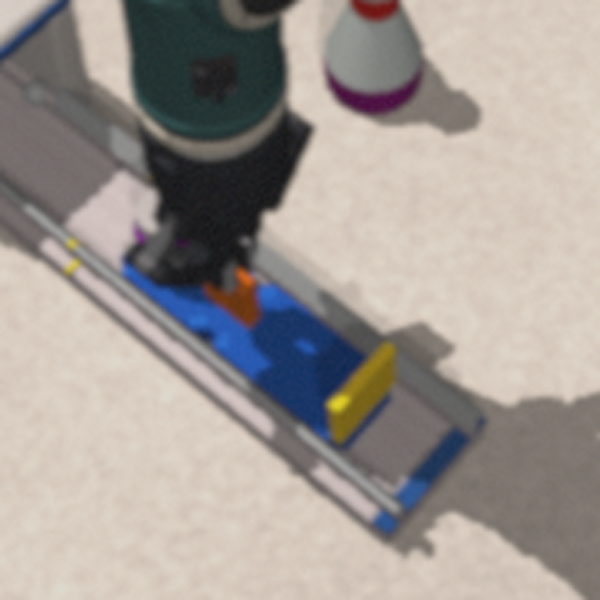

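Base top reads 0.0376 m, so the carrier is seated on the floor (expected 0.038), and the 17 N downward reaction confirms it. Releasing and retreating.

>>> jog_arm --pt "-0.001 -0.001 0 0 0 0 0" --pt "0 0 0 0 0 0 0.4" --pt "0 0 0 0 0 0 0.6" --pt "0 0 0 0 0 0 0.6" --pt "0 0 0 0 0 0 0.6" --pt "0 -0.03 0 0 0 0 0.6" --pt "0 -0.04 0 0 0 0 0.6" --pt "0 -0.03 0 0 0 0 0.6" --pt "0 0 0 0 0 0 0.6"

```text
time: 13.82
tool_pos: [0.6343, 0.1037, 0.1728]
tcp_rot: [-1.566, -0.147, 0.139]
wrist_force: [-0.1, -0.5, -0.1]
width: 0.599
```

```bash
python3 plan.py 0.614 0.203 0.17 100.1; python3 - <<'E'
from m import *
for n in("top","scene"):
    p=read_camera(n); W=cloud(p); h=cv2.cvtColor(p["img"],cv2.COLOR_BGR2HSV); print(n)
    R=(W[...,0]>.57)&(W[...,0]<.7)&(W[...,1]>.02)&(W[...,1]<.24)
    for k,a,b,z0,z1 in(("orange",3,18,.06,.1),("yellowtop",22,35,.08,.1),("yellow",22,35,.055,.1),("blue",105,122,.03,.045)):
        m=R&(h[...,0]>=a)&(h[...,0]<=b)&(h[...,1]>110)&(W[...,2]>z0)&(W[...,2]<z1)
        if m.sum()>8: line(W[m],k)
E
```

```text
t 13.825 pos [0.6343 0.1037 0.1728] xax [0.9835 0.1809 0.0048] yax [ 0.0048  0.0005 -1.    ] w 0.599 F [-0.0876 -0.5121 -0.0551] q [ 0.1234  0.2281  1.7254 -0.0001  1.1832 -0.0584]
shift now-frame [-0.002   0.0027  0.1013] target-frame [0.1013 0.0028 0.0026] turn [ 0.0041 -1.5651  0.0035] deg [  0.2359 -89.6762   0.2004]
top
orange 36 c [0.6333 0.0902 0.0831] ang -177.88 len [-0.0079  0.0046] wid [-0.0056  0.0057]
yellowtop 57 c [0.6158 0.1999 0.0876] ang -169.68 len [-0.0245  0.0237] wid [-0.0041  0.0027]
yellow 84 c [0.6139 0.1991 0.0816] ang -170.35 len [-0.0263  0.023 ] wid [-0.0043  0.0023]
blue 853 c [0.6246 0.1415 0.0379] ang 98.57 len [-0.1132  0.0559] wid [-0.0299  0.0259]
scene
orange 196 c [0.6359 0.104  0.0811] ang 101.16 len [-0.0203  0.0153] wid [-0.0041  0.0082]
yellowtop 102 c [0.6173 0.2018 0.086 ] ang -169.78 len [-0.0233  0.024 ] wid [-0.0028  0.0044]
yellow 202 c [0.6182 0.2029 0.077 ] ang -170.15 len [-0.0227  0.026 ] wid [-0.0023  0.005 ]
blue 1302 c [0.6335 0.13   0.0368] ang 107.27 len [-0.0962  0.0582] wid [-0.0277  0.0341]
```

>>> jog_arm --pt "0 0 0 0 -0.174 0 0.6" --pt "0 0 0 0 -0.174 0 0.6" --pt "0 0 0 0 -0.174 0 0.6" --pt "0 0 0 0 -0.174 0 0.6" --pt "0 0 0 0 -0.174 0 0.6" --pt "0 0 0 0 -0.174 0 0.6" --pt "0 0 0 0 -0.174 0 0.6" --pt "0 0 0 0 -0.174 0 0.6" --pt "0 0 0 0 -0.174 0 0.6" --pt "0 0 0 0 0 0 0.6"

```text
time: 15.18
tool_pos: [0.6169, 0.1015, 0.1426]
tcp_rot: [-1.063, -1.342, 1.394]
wrist_force: [0.9, 0.1, -0.5]
width: 0.602
```

```bash
python3 plan.py 0.616 0.201 0.17 100.1
```

```text
t 15.175 pos [0.6169 0.1015 0.1426] xax [-0.2251  0.9743  0.0041] yax [-0.0405 -0.0051 -0.9992] w 0.602 F [ 0.911   0.077  -0.5123] q [ 0.1233  0.2508  1.7562 -0.0001  1.1755 -1.6746]
shift now-frame [ 0.0973 -0.0278 -0.0204] target-frame [ 0.0981 -0.0274 -0.0165] turn [-0.0408  0.0509  0.0031] deg [-2.3361  2.9154  0.1766]
```

>>> jog_arm --pt "0.02 -0.015 -0.006 -0.02 0.025 0.001 0.6" --pt "0.03 -0.015 -0.006 -0.02 0.025 0.001 0.6" --pt "0.03 0 -0.005 0 0 0 0.6" --pt "0.018 0 0 0 0 0 0.6" --pt "0 0 0 0 0 0 0.6"

```text
time: 15.8
tool_pos: [0.6123, 0.2021, 0.1655]
tcp_rot: [-1.122, -1.316, 1.331]
wrist_force: [0.3, -1.1, 0.3]
width: 0.599
```

```bash
python3 plan.py 0.616 0.201 0.067 100.1
```

```text
t 15.8 pos [0.6123 0.2021 0.1655] xax [-0.1578  0.9875 -0.0002] yax [-0.0112 -0.002  -0.9999] w 0.599 F [ 0.3323 -1.1333  0.3315] q [ 0.2795  0.248   1.715   0.0013  1.1899 -1.4502]
shift now-frame [-0.0016  0.0984 -0.0046] target-frame [-0.0017  0.0985 -0.0035] turn [-0.0113 -0.0178 -0.0001] deg [-0.6499 -1.0217 -0.0037]
```

>>> jog_arm --pt "-0.002 0.015 -0.004 -0.011 -0.018 0 0.6" --pt "0 0.025 0 0 0 0 0.6" --pt "0 0.025 0 0 0 0 0.6" --pt "0 0.02 0 0 0 0 0.6" --pt "0 0 0 0 0 0 0.6"

```text
time: 16.42
tool_pos: [0.6154, 0.1948, 0.0726]
tcp_rot: [-1.122, -1.332, 1.34]
wrist_force: [0.4, -1.0, -0.9]
width: 0.603
```

```bash
python3 plan.py 0.616 0.201 0.067 100.1; python3 - <<'E'
from m import *
q=read_camera("scene"); W=cloud(q)
cv2.imwrite("pics/t1.png",cv2.resize(q["img"][220:400,220:400],(600,600),interpolation=cv2.INTER_CUBIC))
E
```

```text
t 16.425 pos [0.6154 0.1948 0.0726] xax [-0.1728  0.985  -0.0028] yax [-0.0031 -0.0034 -1.    ] w 0.603 F [ 0.4046 -1.029  -0.9394] q [ 0.2694  0.3291  1.795  -0.0029  1.0214 -1.4735]
shift now-frame [ 0.006   0.0056 -0.0017] target-frame [ 0.006   0.0056 -0.0017] turn [-0.0037 -0.0027 -0.0028] deg [-0.2106 -0.1522 -0.1602]
```

View pics/t1.png

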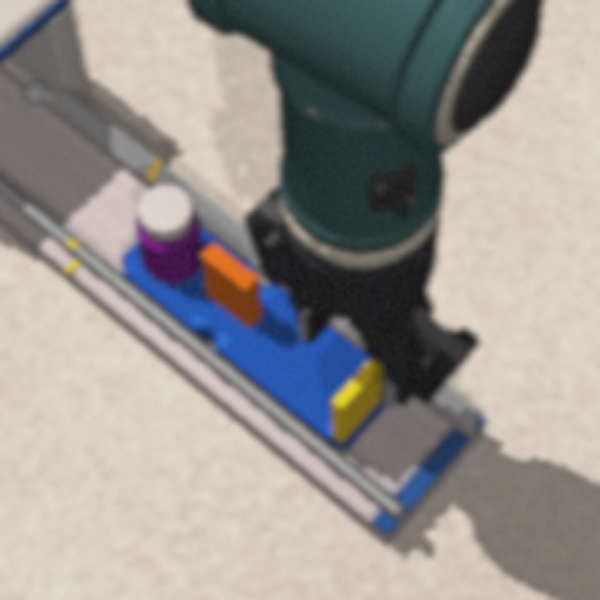

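The carrier sits flat in the channel with its nose to the hood, and the fingers straddle the yellow plate (crop about (355,400)). Next I close gently on the plate.

>>> jog_arm --pt "0.006 0.005 -0.002 -0.003 -0.003 -0.002 0.6" --pt "0 0 0 0 0 0 0.2" --pt "0 0 0 0 0 0 0" --pt "0 0 0 0 0 0 0" --pt "0 0 0 0 0 0 0" --pt "0 0 0 0 0 0 0" --pt "0 0 0 0 0 0 0" --force 35

```text
time: 17.35
tool_pos: [0.6204, 0.2027, 0.0729]
tcp_rot: [-1.126, -1.346, 1.334]
wrist_force: [-0.3, 0.2, -0.4]
width: 0.001
```

```bash
python3 plan.py 0.6505 -0.0005 0.067 100.1
```

```text
t 17.35 pos [0.6204 0.2027 0.0729] xax [-0.1763  0.9843  0.0001] yax [ 0.0087  0.0017 -1.    ] w 0.001 F [-0.3114  0.2227 -0.3854] q [ 0.278   0.3332  1.789  -0.0009  1.0105 -1.4695]
shift now-frame [-0.2053  0.0058  0.0063] target-frame [-0.2053  0.0059  0.006 ] turn [0.0089 0.0009 0.0001] deg [0.5096 0.0515 0.0084]
```

```bash
cat > fin.py <<'E'
from m import *
import sys
d=np.array([np.cos(np.radians(-79.9)),np.sin(np.radians(-79.9))]); o=np.array([.650,.0035])
for n in("scene","top"):
    p=read_camera(n); W=cloud(p); h=cv2.cvtColor(p["img"],cv2.COLOR_BGR2HSV)
    L=(W[...,:2]-o)@d; S=(W[...,:2]-o)@np.array([-d[1],d[0]])
    for k,a,b,z0,z1 in(("orange",3,18,.06,.1),("yellow",22,35,.06,.1),("yellowtop",22,35,.083,.1),("blue",105,122,.03,.045)):
        m=(abs(S)<.045)&(abs(L)<.4)&(h[...,0]>=a)&(h[...,0]<=b)&(h[...,1]>110)&(W[...,2]>z0)&(W[...,2]<z1)
        if m.sum()>8: print(n,k,m.sum(),"along(mm from marks)",np.percentile(L[m],[2,50,98])*1e3,"across",np.percentile(S[m],[2,50,98])*1e3)
    if len(sys.argv)>1 and n=="scene": cv2.imwrite(f"pics/{sys.argv[1]}.png",cv2.resize(p["img"][200:400,200:400],(600,600),interpolation=cv2.INTER_CUBIC))
E
python3 fin.py t2
```

```text
scene orange 194 along(mm from marks) [-116.583  -101.711   -82.7082] across [-3.3152  5.5348  7.8345]
scene yellow 70 along(mm from marks) [-212.8025 -202.9653 -196.4524] across [-0.001  19.2479 26.527 ]
scene yellowtop 29 along(mm from marks) [-212.958  -201.5285 -196.0227] across [10.2529 19.6054 25.7883]
scene blue 1139 along(mm from marks) [-185.4444 -128.8278  -35.0814] across [-20.7919  12.8699  27.7247]
top orange 105 along(mm from marks) [-116.0975 -100.0307  -83.5696] across [-5.5517 -2.129   6.4241]
top yellow 20 along(mm from marks) [-204.6422 -202.2732 -197.8339] across [-23.4329  -8.8984  -3.2009]
top yellowtop 20 along(mm from marks) [-204.6422 -202.2732 -197.8339] across [-23.4329  -8.8984  -3.2009]
top blue 883 along(mm from marks) [-168.8176 -119.8142  -28.4249] across [-26.0701  -5.3401  27.8658]
```

View pics/t2.png

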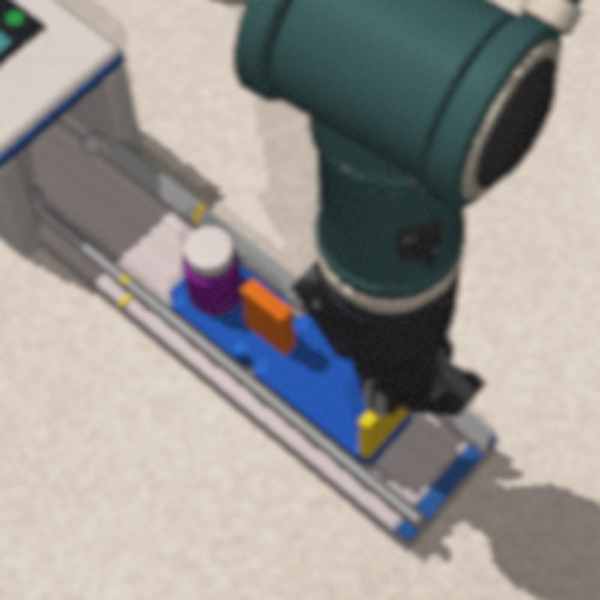

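The plate is pinched (crop about (375,420)), with about 205 mm to go. I'll slide it in stages.

>>> jog_arm --pt "-0.006 0 0 0.004 0 0 0" --pt "-0.012 0 0 0.004 0 0 0" --pt "-0.012 0 0 0 0 0 0" --pt "-0.012 0 0 0 0 0 0" --pt "-0.012 0 0 0 0 0 0" --pt "-0.012 0 0 0 0 0 0" --pt "-0.006 0 0 0 0 0 0" --pt "0 0 0 0 0 0 0"

```text
time: 18.45
tool_pos: [0.6342, 0.1254, 0.0728]
tcp_rot: [-1.121, -1.337, 1.337]
wrist_force: [0.5, 0.9, -0.0]
width: 0.001
```

```bash
python3 plan.py 0.6505 -0.0005 0.067 100.1; python3 fin.py
```

```text
t 18.45 pos [0.6342 0.1254 0.0728] xax [-0.1747  0.9846 -0.0002] yax [ 0.0002 -0.0001 -1.    ] w 0.001 F [ 0.4998  0.9076 -0.0381] q [ 0.1568  0.328   1.7961 -0.0002  1.0172 -1.5895]
shift now-frame [-0.1268  0.0058  0.006 ] target-frame [-0.1268  0.0058  0.006 ] turn [ 0.0002 -0.0007 -0.0002] deg [ 0.0127 -0.0405 -0.0098]
scene orange 62 along(mm from marks) [-121.4461  -91.7357  -81.9519] across [ 1.5631  6.8155 18.0829]
scene yellow 186 along(mm from marks) [-204.002  -202.6377 -197.3035] across [-21.7863   2.823   26.0185]
scene yellowtop 99 along(mm from marks) [-203.7985 -200.3694 -197.0305] across [-21.402    2.8426  25.0832]
scene blue 1243 along(mm from marks) [-184.7075 -136.2779  -34.7058] across [-23.9055  11.1208  27.6525]
top orange 42 along(mm from marks) [-116.2303 -106.8504  -99.5291] across [-5.6347 -3.9374  4.8675]
top yellow 100 along(mm from marks) [-204.5026 -199.3544 -196.4905] across [-23.6949  -0.398   26.0905]
top yellowtop 73 along(mm from marks) [-204.589  -200.6015 -196.848 ] across [-23.3081  -0.8802  24.8787]
top blue 588 along(mm from marks) [-195.2142 -146.4583  -27.5069] across [-24.7881  -5.0567  21.1369]
```

```bash
python3 - <<'E'
from m import *
q=read_camera("scene"); W=cloud(q)
cv2.imwrite("pics/t3.png",cv2.resize(q["img"][230:370,230:370],(600,600),interpolation=cv2.INTER_CUBIC))
E
```

```text
(no output)
```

View pics/t3.png

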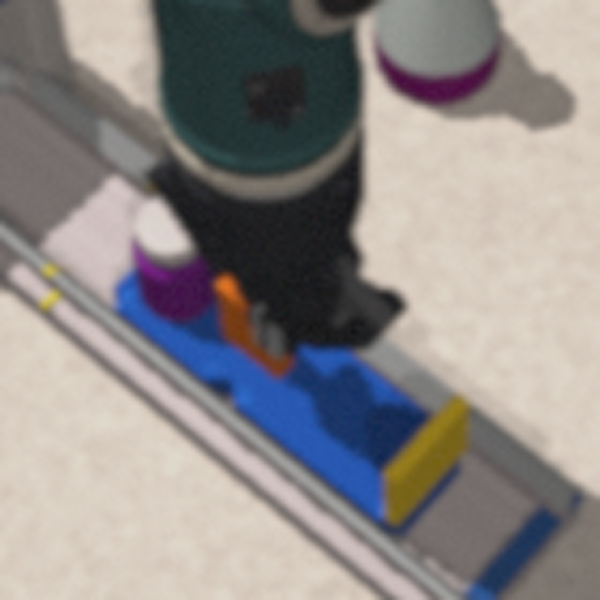

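```bash
python3 - <<'E'
from m import *
q=read_camera("scene"); W=cloud(q); T=np.linalg.inv(np.array(q["world_from_camera"])); s=readout.read_state()
def proj(P): c=T[:3,:3]@P+T[:3,3]; return c[0]/c[2]*q["fx"]+q["cx"],c[1]/c[2]*q["fy"]+q["cy"]
t=s["tool_pos"]; print(t,proj(t),proj(t-[0,0,.014]))
for v in range(296,316,3): print(v,[(u,W[v,u].round(3).tolist(),q["img"][v,u].tolist()) for u in (286,290,294)])
print("prev",proj(np.array([.6204,.2027,.0729])),proj(np.array([.6204,.2027,.059])), "plate top",proj(np.array([.616,.201,.088])))
E
```

```text
[0.6341 0.1261 0.0727] (np.float64(296.5334680088011), np.float64(312.53299089400764)) (np.float64(296.80747694862714), np.float64(315.79252817539606))
296 [(286, [0.652, 0.123, 0.156], [32, 36, 52]), (290, [0.651, 0.135, 0.172], [31, 31, 28]), (294, [0.65, 0.147, 0.187], [27, 26, 26])]
299 [(286, [0.65, 0.119, 0.136], [36, 65, 118]), (290, [0.651, 0.135, 0.161], [31, 30, 26]), (294, [0.649, 0.145, 0.173], [31, 30, 29])]
302 [(286, [0.64, 0.102, 0.087], [24, 64, 126]), (290, [0.645, 0.124, 0.125], [70, 71, 71]), (294, [0.65, 0.144, 0.161], [29, 26, 27])]
305 [(286, [0.64, 0.101, 0.073], [22, 59, 115]), (290, [0.647, 0.126, 0.121], [66, 67, 70]), (294, [0.645, 0.137, 0.134], [44, 43, 42])]
308 [(286, [0.64, 0.099, 0.057], [19, 60, 116]), (290, [0.646, 0.124, 0.104], [67, 70, 80]), (294, [0.644, 0.133, 0.114], [79, 79, 81])]
311 [(286, [0.64, 0.099, 0.046], [99, 69, 99]), (290, [0.637, 0.109, 0.056], [35, 59, 102]), (294, [0.644, 0.133, 0.102], [82, 83, 84])]
314 [(286, [0.642, 0.1, 0.036], [175, 88, 42]), (290, [0.638, 0.109, 0.045], [92, 65, 102]), (294, [0.635, 0.119, 0.056], [38, 62, 108])]
prev (np.float64(327.88280312997193), np.float64(337.02262192098675)) (np.float64(327.8009349450262), np.float64(340.0709002346273)) plate top (np.float64(329.21154125655266), np.float64(331.55320080292654))
```

>>> jog_arm --pt "0 -0.02 0 0 0 0 0" --pt "0 -0.03 0 0 0 0 0" --pt "0 -0.03 0 0 0 0 0" --pt "0.03 -0.03 0 0 0 0 0" --pt "0.04 0 0 0 0 0 0" --pt "0 0 0 0 0 0 0"

```text
time: 19.4
tool_pos: [0.6224, 0.1993, 0.1941]
tcp_rot: [-1.122, -1.345, 1.335]
wrist_force: [-0.9, -0.8, -0.0]
width: -0.001
```

```bash
cat > tip.py <<'E'
from m import *
q=read_camera("scene"); W=cloud(q); s=readout.read_state(); t=s["tool_pos"]
D=W-t; m=(np.hypot(D[...,0],D[...,1])<.06)&(D[...,2]>-.04)&(D[...,2]<.1)
P=D[m]; print(t,s["width"],len(P))
for z in np.arange(-.04,.1,.01):
    k=P[(P[:,2]>=z)&(P[:,2]<z+.01)]
    if len(k): print(round(z,3),len(k),"x",k[:,0].min().round(3),k[:,0].max().round(3),"y",k[:,1].min().round(3),k[:,1].max().round(3))
v,u=np.nonzero(m); c=(int(u.mean()),int(v.mean())); cv2.imwrite("pics/tip.png",cv2.resize(q["img"][max(0,c[1]-60):c[1]+70,max(0,c[0]-65):c[0]+65],(600,600)))
E
python3 tip.py; python3 fin.py
```

```text
[0.6232 0.1981 0.1947] -0.002892608342432573 673
0.01 3 x 0.005 0.011 y -0.001 0.008
0.02 38 x -0.003 0.012 y -0.012 0.014
0.03 40 x 0.001 0.012 y -0.011 0.015
0.04 40 x 0.001 0.012 y -0.01 0.015
0.05 28 x 0.004 0.015 y -0.01 0.027
0.06 113 x -0.013 0.018 y -0.033 0.037
0.07 150 x -0.014 0.019 y -0.04 0.043
0.08 132 x -0.006 0.02 y -0.048 0.049
0.09 129 x -0.004 0.022 y -0.053 0.058
scene orange 192 along(mm from marks) [-116.6198 -101.9016  -82.1527] across [-3.7901  4.8237  8.025 ]
scene yellow 193 along(mm from marks) [-204.1094 -202.5299 -196.844 ] across [-22.0816   2.101   25.9834]
scene yellowtop 107 along(mm from marks) [-203.7195 -200.0493 -196.4422] across [-22.1891   1.7454  24.5443]
scene blue 1309 along(mm from marks) [-184.2534 -134.049   -35.5918] across [-24.786   10.1347  27.4195]
top orange 105 along(mm from marks) [-115.8412  -99.088   -83.2195] across [-5.551  -2.1332  5.9546]
top blue 939 along(mm from marks) [-172.7598 -122.8244  -28.6295] across [-25.7648  -5.296   27.8883]
```

View pics/tip.png

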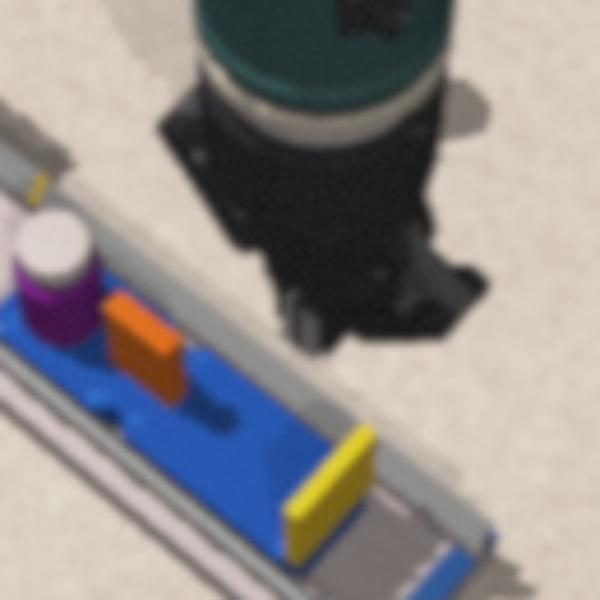

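```bash
python3 - <<'E'
from m import *
q=read_camera("scene"); T=np.linalg.inv(np.array(q["world_from_camera"]))
print("overhang",bot.finger_overhang,[a for a in dir(bot) if a[0]!="_"],[a for a in dir(readout) if a[0]!="_"])
def proj(P): c=T[:3,:3]@P+T[:3,3]; return np.round([c[0]/c[2]*q["fx"]+q["cx"],c[1]/c[2]*q["fy"]+q["cy"]],1)
t=np.array([.4565,.2327,0]);x=np.array([.964,-.266,0])
for z in (.03,.045,.06,.075,.09): print(z,(proj(t+x*.03+[0,0,z])-[300,180])*3,(proj(t-x*.03+[0,0,z])-[300,180])*3)
E
```

```text
overhang 0.014 ['MotionError', 'finger_overhang', 'finish_job'] ['read_state']
0.03 [260.1 401.1] [339.  368.1]
0.045 [262.2 390.9] [342.3 357.6]
0.06 [264.6 380.4] [345.6 346.8]
0.075 [267.3 369.6] [348.9 335.7]
0.09 [269.7 358.5] [352.5 324.3]
```

>>> jog_arm --pt "0 0 0 0 0 0 0.2" --pt "0 0 0 0 0 0 0.2" --pt "0 0 0 0 0 0 0.2"

```text
time: 19.98
tool_pos: [0.6223, 0.1936, 0.1912]
tcp_rot: [-1.124, -1.336, 1.334]
wrist_force: [-0.6, 0.6, -0.0]
width: 0.202
```

```bash
python3 tip.py
```

```text
[0.6223 0.1936 0.1912] 0.19367658250330072 756
0.01 12 x -0.006 0.014 y -0.015 0.015
0.02 55 x -0.005 0.015 y -0.021 0.021
0.03 61 x -0.001 0.015 y -0.02 0.022
0.04 53 x 0.001 0.015 y -0.02 0.022
0.05 49 x -0.0 0.017 y -0.018 0.024
0.06 151 x -0.014 0.021 y -0.04 0.042
0.07 133 x -0.012 0.021 y -0.048 0.047
0.08 126 x -0.003 0.022 y -0.054 0.052
0.09 116 x -0.002 0.023 y -0.055 0.057
```

The cloud shows the fingertips really end about 15 mm above the reported TCP, not 14 mm below it. The fin was therefore held only near its top, and the jaws closed above the plate; the carrier has not moved. I'll go about 25 mm lower for the tail.

>>> jog_arm --pt "0.007 0.02 -0.005 0 0 0 0.5" --pt "0 0.03 0 0 0 0 0.5" --pt "0 0.02 0 0 0 0 0.5" --pt "0 0 0 0 0 0 0.5"

```text
time: 20.52
tool_pos: [0.6259, 0.2024, 0.1155]
tcp_rot: [-1.123, -1.334, 1.335]
wrist_force: [-0.8, 1.3, 0.1]
width: 0.498
```

```bash
python3 plan.py 0.615 0.2004 0.048 100.1; python3 tip.py | head -4
```

```text
t 20.525 pos [0.6259 0.2024 0.1155] xax [-0.1711  0.9853 -0.0001] yax [-0.0004 -0.0002 -1.    ] w 0.498 F [-0.829   1.2543  0.1239] q [ 0.2749  0.306   1.7385 -0.0001  1.0975 -1.4678]
shift now-frame [-0.0001  0.0675  0.011 ] target-frame [-0.      0.0675  0.011 ] turn [-0.0004 -0.0043 -0.0001] deg [-0.0219 -0.2492 -0.0069]
[0.6266 0.2025 0.1167] 0.49956174267461917 676
-0.04 52 x -0.015 0.015 y -0.007 0.006
-0.03 38 x -0.016 0.014 y -0.006 0.006
0.01 10 x -0.006 0.013 y -0.025 0.027
```

>>> jog_arm --pt "0 0.01 0.006 0 0 0 0.5" --pt "0 0.015 0.005 0 -0.004 0 0.5" --pt "0 0.015 0 0 0 0 0.5" --pt "0 0.015 0 0 0 0 0.5" --pt "0 0.008 0 0 0 0 0.5" --pt "0 0 0 0 0 0 0.5"

```text
time: 21.32
tool_pos: [0.6165, 0.201, 0.0512]
tcp_rot: [-1.123, -1.342, 1.335]
wrist_force: [0.9, 0.1, 0.1]
width: 0.5
```

```bash
python3 plan.py 0.615 0.2004 0.048 100.1;python3 fin.py | grep -v blue
```

```text
t 21.325 pos [0.6165 0.201  0.0512] xax [-0.1752  0.9845  0.0004] yax [ 0.0044  0.0012 -1.    ] w 0.5 F [0.9088 0.061  0.1224] q [ 0.2768  0.352   1.8087 -0.      0.9763 -1.4701]
shift now-frame [-0.0004  0.0032  0.0016] target-frame [-0.0004  0.0032  0.0015] turn [ 0.0045 -0.0001  0.0004] deg [ 0.2604 -0.0076  0.0254]
scene orange 193 along(mm from marks) [-116.5998 -101.5926  -82.6742] across [-3.7385  5.0658  7.5617]
scene yellow 104 along(mm from marks) [-204.086  -202.5602 -196.404 ] across [-1.8111 14.2452 25.8677]
scene yellowtop 45 along(mm from marks) [-203.906  -200.3809 -196.3228] across [ 2.5423 15.1445 25.6934]
top orange 103 along(mm from marks) [-115.754   -99.5677  -83.1059] across [-5.5349 -1.5284  5.9137]
top yellow 24 along(mm from marks) [-204.108  -200.5202 -196.9229] across [-24.3429 -17.5152  -9.4655]
top yellowtop 20 along(mm from marks) [-204.1051 -200.0012 -196.8907] across [-22.7275 -16.4251  -9.2967]
```

>>> jog_arm --pt "0 0.003 0 0 0 0 0.3" --pt "0 0 0 0 0 0 0" --pt "0 0 0 0 0 0 0" --pt "0 0 0 0 0 0 0" --pt "0 0 0 0 0 0 0" --force 35

```text
time: 22.05
tool_pos: [0.6183, 0.2016, 0.0506]
tcp_rot: [-1.126, -1.345, 1.332]
wrist_force: [0.2, 0.4, -0.6]
width: 0.084
```

>>> jog_arm --pt "-0.006 0 0 0.002 0 0 0" --pt "-0.012 0 0 0 0 0 0" --pt "-0.012 0 0 0 0 0 0" --pt "-0.012 0 0 0 0 0 0" --pt "-0.006 0 0 0 0 0 0" --pt "0 0 0 0 0 0 0"

```text
time: 22.8
tool_pos: [0.6273, 0.1502, 0.0506]
tcp_rot: [-1.125, -1.343, 1.333]
wrist_force: [-0.9, 0.5, -1.0]
width: 0.083
```

```bash
python3 plan.py 0.6505 -0.0005 0.049 100.1;python3 fin.py | grep -v blue
```

```text
t 22.8 pos [0.6273 0.1502 0.0506] xax [-0.174   0.9848  0.0011] yax [ 0.0063  0.0022 -1.    ] w 0.083 F [-0.9186  0.5041 -0.9803] q [ 0.1959  0.346   1.8185  0.0012  0.9705 -1.5504]
shift now-frame [-0.1524  0.0014  0.0034] target-frame [-0.1524  0.0016  0.0036] turn [ 0.0066 -0.0014  0.0011] deg [ 0.3784 -0.0818  0.0631]
scene orange 184 along(mm from marks) [-64.2121 -49.931  -30.9964] across [-3.4933  4.7413  7.8948]
scene yellow 62 along(mm from marks) [-152.1263 -149.9182 -143.0971] across [11.2793 18.3524 25.9209]
scene yellowtop 35 along(mm from marks) [-152.1517 -147.8562 -142.9851] across [11.0272 17.7657 25.7484]
top orange 101 along(mm from marks) [-64.6243 -47.7887 -31.8124] across [-5.4515 -2.0209  5.829 ]
top yellow 30 along(mm from marks) [-152.1332 -147.6557 -144.5122] across [-24.3473 -18.9398 -11.1467]
top yellowtop 23 along(mm from marks) [-152.1756 -148.2672 -144.5226] across [-24.0465 -18.0809 -11.1437]
```

It is held now (width 0.084) and moves with the tool.

>>> jog_arm --pt "-0.006 0 0 0.003 0 0 0" --pt "-0.013 0 0 0.003 0 0 0" --pt "-0.014 0 0 0 0 0 0" --pt "-0.014 0 0 0 0 0 0" --pt "-0.014 0 0 0 0 0 0" --pt "-0.014 0 0 0 0 0 0" --pt "-0.013 0 0 0 0 0 0" --pt "-0.012 0 0 0 0 0 0" --pt "-0.006 0 0 0 0 0 0" --pt "0 0 0 0 0 0 0"

```text
time: 24.15
tool_pos: [0.6461, 0.0404, 0.0508]
tcp_rot: [-1.118, -1.337, 1.334]
wrist_force: [-1.7, -0.9, -0.1]
width: 0.085
```

```bash
python3 plan.py 0.6505 -0.0005 0.049 100.1;python3 fin.py | grep -v blue
```

```text
t 24.15 pos [0.6461 0.0404 0.0508] xax [-0.1731  0.9849  0.004 ] yax [-0.0018  0.0037 -1.    ] w 0.085 F [-1.7174 -0.9121 -0.127 ] q [ 0.0218  0.3545  1.8063  0.0045  0.9825 -1.7255]
shift now-frame [-0.0411  0.0016  0.0027] target-frame [-0.041   0.0018  0.0028] turn [-0.0012 -0.0023  0.004 ] deg [-0.0666 -0.1291  0.2297]
scene orange 172 along(mm from marks) [46.7742 59.7958 80.3069] across [-5.0891  3.4523  6.6643]
scene yellow 65 along(mm from marks) [-52.3286 -38.6045 -32.1239] across [ 9.5892 18.1886 25.2137]
scene yellowtop 32 along(mm from marks) [-40.7228 -36.8893 -31.5986] across [11.4766 17.9004 24.9615]
top orange 110 along(mm from marks) [45.9059 62.1024 79.1662] across [-6.9408 -2.8006  5.4411]
top yellow 22 along(mm from marks) [-41.1205 -37.4982 -34.239 ] across [-25.0928 -19.7326 -11.4077]
top yellowtop 19 along(mm from marks) [-40.8298 -37.2702 -34.2123] across [-25.0948 -18.2523 -11.3473]
```

>>> jog_arm --pt "-0.007 0 0 0 0 0 0" --pt "-0.008 0 0 0 0 0 0" --pt "-0.008 0 0 0 0 0 0" --pt "-0.006 0 0 0 0 0 0" --pt "0 0 0 0 0 0 0"

```text
time: 24.88
tool_pos: [0.6511, 0.0116, 0.0508]
tcp_rot: [-1.116, -1.338, 1.334]
wrist_force: [-1.9, -0.2, 0.2]
width: 0.083
```

```bash
python3 plan.py 0.6505 -0.0005 0.049 100.1;python3 fin.py c1| grep -v blue
```

```text
t 24.875 pos [0.6511 0.0116 0.0508] xax [-0.1746  0.9846  0.0049] yax [-0.0022  0.0046 -1.    ] w 0.083 F [-1.9471 -0.2474  0.2116] q [-0.023   0.3614  1.7968  0.0055  0.9857 -1.7724]
shift now-frame [-0.0118  0.0017  0.0027] target-frame [-0.0118  0.0018  0.0028] turn [-0.0013 -0.0007  0.0049] deg [-0.0769 -0.0425  0.2815]
scene orange 148 along(mm from marks) [ 75.9282  86.2638 105.0231] across [-4.6396  4.3827  6.6125]
scene yellow 61 along(mm from marks) [-21.8107  -9.5168  -2.617 ] across [ 5.5258 18.0058 25.7572]
scene yellowtop 30 along(mm from marks) [-12.2619  -7.8393  -1.8975] across [11.3137 17.3362 25.8952]
top orange 30 along(mm from marks) [75.7391 79.548  85.8295] across [-6.5875 -4.1017  4.8034]
top yellow 24 along(mm from marks) [-11.9291  -8.8505  -4.6824] across [-24.1367 -19.6643  -9.076 ]
top yellowtop 19 along(mm from marks) [-11.6588  -8.056   -4.6076] across [-23.8519 -18.586  -11.7006]
```

View pics/c1.png

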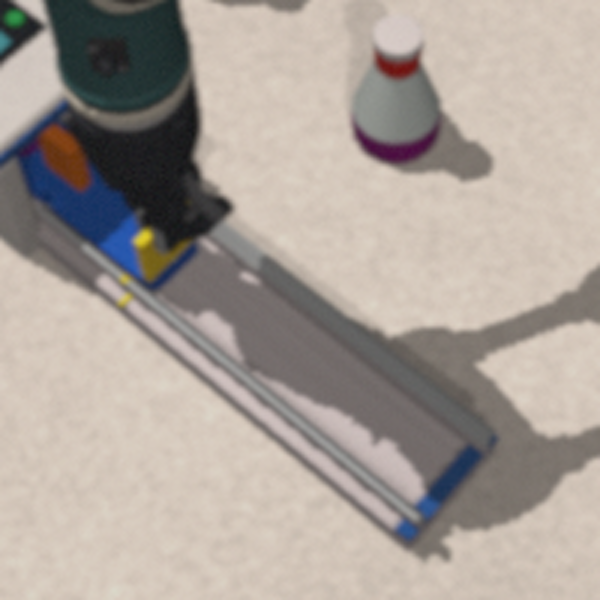

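The carrier is under the hood, with its rear face about 12 mm short of the marks (marks at crop (122,290)). Final approach in small steps.

>>> jog_arm --pt "-0.004 0 0 0 0 0 0" --pt "-0.004 0 0 0 0 0 0"

```text
time: 25.22
tool_pos: [0.6525, 0.0038, 0.0507]
tcp_rot: [-1.116, -1.339, 1.335]
wrist_force: [-1.1, 0.0, 0.2]
width: 0.085
```

>>> jog_arm --pt "-0.003 0 0 0 0 0 0"

```text
time: 25.35
tool_pos: [0.6529, 0.0003, 0.0508]
tcp_rot: [-1.116, -1.338, 1.335]
wrist_force: [-2.7, 0.0, 1.3]
width: 0.083
```

```bash
python3 plan.py 0.6505 -0.0005 0.049 100.1;python3 fin.py| grep yel
```

```text
t 25.35 pos [0.6529 0.0003 0.0508] xax [-0.1751  0.9845  0.0046] yax [-0.0027  0.0042 -1.    ] w 0.083 F [-2.6925  0.0388  1.2754] q [-0.0399  0.3645  1.7925  0.0049  0.9874 -1.7895]
shift now-frame [-0.0004  0.0018  0.0025] target-frame [-0.0004  0.0018  0.0025] turn [-0.002  -0.0003  0.0046] deg [-0.1118 -0.0146  0.2647]
scene yellow 63 along(mm from marks) [-11.1458   1.9342   8.2824] across [ 9.3483 17.9273 25.0315]
scene yellowtop 29 along(mm from marks) [0.4378 4.156  8.727 ] across [12.5436 17.6976 25.1949]
top yellow 24 along(mm from marks) [-0.3338  2.3545  7.0371] across [-24.3017 -16.9197 -10.8242]
top yellowtop 20 along(mm from marks) [-0.1695  3.374   7.0639] across [-24.1048 -17.6506 -11.1826]
```

>>> jog_arm --pt "-0.001 0 0 0 0 0 0"

```text
time: 25.58
tool_pos: [0.6528, -0.0002, 0.0508]
tcp_rot: [-1.115, -1.338, 1.334]
wrist_force: [-3.2, 3.6, 3.3]
width: 0.086
```

>>> jog_arm --pt "-0.002 0 0 0 0 0 0"

```text
time: 25.7
tool_pos: [0.6528, -0.0008, 0.0508]
tcp_rot: [-1.113, -1.338, 1.333]
wrist_force: [-2.8, 5.3, 3.2]
width: 0.081
```

Resistance has started to build at the expected station. I'll let go and see where the detent settles it.

>>> jog_arm --pt "0 0 0 0 0 0 0.4" --pt "0 0 0 0 0 0 0.4" --pt "0 0 0 0 0 0 0.4" --pt "0 0 0 0 0 0 0.4"

```text
time: 26.2
tool_pos: [0.6543, -0.0011, 0.0509]
tcp_rot: [-1.115, -1.341, 1.333]
wrist_force: [-0.0, -0.1, -0.0]
width: 0.4
```

```bash
python3 plan.py 0.6505 -0.0005 0.049 100.1;python3 fin.py;python3 fin.py| grep yel
```

```text
t 26.2 pos [ 0.6543 -0.0011  0.0509] xax [-0.1758  0.9844  0.0064] yax [-0.0008  0.0063 -1.    ] w 0.4 F [-0.0168 -0.0704 -0.0391] q [-0.0432  0.3656  1.7907  0.0075  0.9864 -1.7949]
shift now-frame [0.0012 0.0019 0.0036] target-frame [0.0012 0.0019 0.0036] turn [0.0003 0.0005 0.0064] deg [0.016  0.0271 0.3645]
scene orange 72 along(mm from marks) [ 87.3081  97.1906 114.881 ] across [-2.0159  2.9172  4.2486]
scene yellow 64 along(mm from marks) [-11.9615   1.5028   6.873 ] across [ 8.1544 15.4769 22.4201]
scene yellowtop 29 along(mm from marks) [-12.3142   2.7285   7.7878] across [ 7.5715 15.5173 21.8276]
scene blue 536 along(mm from marks) [ 13.9791  70.6813 130.7378] across [-8.2551 12.7919 24.6234]
top yellow 24 along(mm from marks) [-0.2222  2.8645  7.0433] across [-24.0152 -16.7307  -9.5056]
top yellowtop 22 along(mm from marks) [-0.132   3.2979  7.0531] across [-24.0246 -17.4391  -9.4   ]
top blue 260 along(mm from marks) [11.2986 43.8485 67.0089] across [-25.0868  -7.8598  10.5262]
scene yellow 64 along(mm from marks) [-10.0533   1.734    6.8096] across [ 7.5138 15.4044 21.7211]
scene yellowtop 28 along(mm from marks) [-10.1733   3.2453   7.0279] across [ 7.1611 15.4044 22.3353]
top yellow 25 along(mm from marks) [-0.5333  2.6145  7.0057] across [-24.2525 -16.9155  -9.9109]
top yellowtop 22 along(mm from marks) [-0.2118  3.1658  7.0161] across [-24.257  -17.7995  -9.7697]
```

>>> jog_arm --pt "-0.001 -0.015 0 0 0 0 0.4" --pt "0 -0.03 0 0 0 0 0.4" --pt "0 -0.04 0 0 0 0 0.4" --pt "0.02 -0.04 0 0 0 0 0.4" --pt "0.05 -0.02 0 0 0 0 0.4" --pt "0.055 0 0 0 0 0 0.4" --pt "0.055 0 0 0 0 0 0.4" --pt "0.04 0 0 0 0 0 0.4" --pt "0 0 0 0 0 0 0.4"

```text
time: 27.52
tool_pos: [0.6186, 0.2189, 0.2144]
tcp_rot: [-1.125, -1.35, 1.323]
wrist_force: [0.9, -0.3, 0.1]
width: 0.402
```

```bash
python3 fin.py; python3 - <<'E'
from m import *
p=read_camera("top"); q=read_camera("scene")
a=cv2.resize(p["img"][135:215,270:350],(400,400),interpolation=cv2.INTER_CUBIC); b=cv2.resize(q["img"][230:330,200:300],(400,400),interpolation=cv2.INTER_CUBIC)
cv2.imwrite("pics/end.png",np.hstack([a,b]))
for t in("bottle_green","bottle_red","beaker"): print(t,[world(q,*d["location"]) for d in spotter.spot_point(q,t)[:1]])
E
```

```text
scene orange 111 along(mm from marks) [ 87.0739  93.9965 112.8697] across [-7.6781  1.4974  4.1856]
scene yellow 216 along(mm from marks) [0.1524 1.7916 7.9844] across [-26.1263  -1.8981  20.9492]
scene yellowtop 91 along(mm from marks) [0.4158 3.9781 8.2295] across [-26.1236  -2.5034  20.9087]
scene blue 809 along(mm from marks) [ 17.1444  66.9231 127.8865] across [-27.4985   6.3372  24.5531]
top yellow 79 along(mm from marks) [-0.5661  2.6123  6.8344] across [-27.4705  -3.8023  19.9324]
top yellowtop 68 along(mm from marks) [-0.5458  3.1472  6.8438] across [-26.7861  -2.6287  19.937 ]
top blue 723 along(mm from marks) [11.4994 50.1142 89.5961] across [-29.3308  -3.7178  23.4918]
bottle_green [array([ 0.4699, -0.1745,  0.0347])]
bottle_red []
beaker [array([ 0.4792, -0.3808,  0.0382])]
```

View pics/end.png

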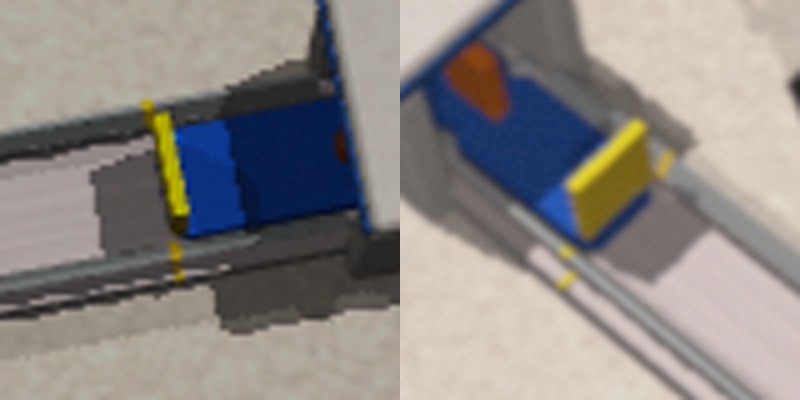

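The plate lines up with the yellow marks in both views: (165,170) against marks at (148,105) and (177,265) on the left, and between the marks on the right. Measured rear face is 0 ± 1 mm from them. Handing in.

```bash
python3 fin.py | grep yellow; python3 - <<'E'
from h import *
q=read_camera("top"); print([(d["location"],d["p"]) for d in spotter.spot_point(q,"bottle_red")[:2]])
print(readout.read_state()["time"], bot.finish_job())
E
```

```text
scene yellow 209 along(mm from marks) [0.0658 1.8422 7.6147] across [-25.321   -1.7689  21.5343]
scene yellowtop 88 along(mm from marks) [0.5275 4.2805 8.255 ] across [-26.0942  -3.9802  21.5851]
top yellow 81 along(mm from marks) [-0.5997  2.5043  6.6764] across [-27.8764  -4.9345  19.6865]
top yellowtop 65 along(mm from marks) [-0.2558  3.2583  6.7041] across [-26.2264  -2.3199  20.0426]
[([301.0, 255.0], 0.79)]
the job is handed in; nothing more can be done
28.075 None
```

I lifted the large blue carrier by its fin and set it in the open rail with its bottle end towards the hood. I let go there, then pinched the tail plate, slid the carrier under the hood to the reading station and released it. The job was handed in at 28.1 s.

- **Position:** In both cameras the carrier's rear face is within about 1 mm of the yellow marks. It did not move after release, and the gripper was well clear at hand-in.
- **Detent:** I judged that it had caught from three signs, not by seeing it. The slide ran nearly force-free up to the marks, met about 5 N of resistance there, and the carrier shifted a few millimetres sideways on release, as if centring. I did not do a separate pull test.
- **Bystanders:** The red bottle, green bottle and beaker were all found where they stood at the start.

**What went wrong:** my first pinch at the tail closed above the plate without moving the carrier. The depth readings put the fingertips about 15 mm above the reported TCP, not 14 mm below it as stated. I repeated the pinch about 22 mm lower. It also means the fin was held only near its top edge during the lift, though it did not slip.

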